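Dip the frit mill's gear oil and hold the gauge for reading

ROBOT

A 6-joint arm with a two-finger parallel gripper is mounted at the origin on the work surface. World frame = base frame: x ahead of the robot, y to its left, z up, the work surface at z = 0. Lengths are in m, angles in rad, forces in N, time in s.
With the tool pointing down it reaches from about 0.225 to 0.875 m from the base axis. Payload 3.4 kg.
Tool frame: the origin (TCP) lies at the very end of the fingers, on their centre line; the grasp point (between the pads) lies 19 mm behind it; z points along the fingers, y is the line along which they close (so a half turn about z gives the same grasp; the last joint's range is limited). The gripper opens to 85 mm and grips with 20 to 120 N. Pads are 22 mm wide; open, the fingers measure 114 mm over their backs; the gripper's body (76 mm by 85 mm) begins 54 mm behind the grasp point. The pads swing forward as they close: fully open they stand 13 mm farther back than shut.
Start: joints at [-1.27, 0.276, 1.505, -0, 1.361, -0.121], TCP at [0.235, -0.525, 0.231] pointing down, gripper open.
Joint ranges: [-2.89, 2.89], [-0.75, 2.08], [0.22, 2.7], [-1.18, 4.32], [0.11, 2.71], [-2.7, 2.7]. Speed limits (rad/s): [2.57, 2.57, 3.14, 3.14, 3.14, 3.14].

INTERFACE

Orientations are given as a unit quaternion [w, x, y, z].
In Python, from rig import manip, eyes gives the robot as it stands.
- The arm moves only by the tool servo_tool, never from a script. Its argument "series" is text: rows parted by semicolons, each of 7 numbers parted by spaces: the shift along the tool's x, y, z in m, then the turn, a rotation vector about the tool's x, y, z in degrees, then the closure, from 0 (fully open) to 1 (shut). In form: dx dy dz ax ay az fingers; .... A call has 1 to 5 rows; each row is the pose to reach, as a shift and turn from the pose commanded when the call began, along the tool's axes at that moment; what a row does not reach only later rows make up. A row lasts 1/10 s, in which the tool goes at most 50 mm and 8.59 degrees, less where a joint would pass 70% of its speed; a pose out of reach is approached as far as the arm can. A call with a gripper value outside its range is refused whole. The fingers move at their own pace and stop on an object; "squeeze" is the grip in N (left out, the last holds). Time passes only in rows, so rows that repeat a pose let the fingers close. It gives the time, the measured TCP pose, the force, the opening and the grip force at its end, in the units of the state.
- manip.get_state(): the state, without advancing time (a new reading comes with each control period).
- eyes.get_image(name): name is "scene" or "top"; returns the picture (400x640x3 uint8, red, green, blue); there is no depth.
- eyes.camera_info(name): a dict with "fx", "fy", "cx", "cy" (pixels), "eye" and "orientation" of the camera in the world. Camera axes: x right, y down, z forward; pixel columns grow to the right and rows downward; lengths in m; the calibration is good to about 2 mm. A picture is of the moment at which its call begins. camera_info takes no time and is no camera call.
- manip.sign_off(): hands the job in; it is judged then, once.
The state is a dict: "clock": time; "qpos": joint angles; "qd": joint speeds; "effort": joint torques, N m; "position": TCP position; "ee_rot": TCP orientation; "contact_force": force on the tool from outside, world axes, zero at the start; "moment": the same for the moment, N m; "width": finger opening in m; "gripper_force": force on a finger pad.
Only numpy, scipy, OpenCV 4.12 (cv2) and the standard library are available. Lean on these libraries where they do the work, as an engineer would, in place of code of your own. Each camera call takes 0.05 s, during which the arm holds its last target. There are 200 camera calls.

TASK

Check the gear oil of the frit mill: pull the breather plug out of the dip tube and park it in the side notch of the bracket beside the tube, its flange resting on the bracket; then take the flat-handled gauge rod from the tool rack, push it down the dip tube until its collar stops on the mouth, and draw it right out again. Finish still holding the gauge rod in the gripper for reading: level and still, its tip over the drip tray, clear of the tray and of everything else. Leave the plug in its notch and do not disturb the jars, bottle, brush and hex driver.

Things in the scene. Friction and masses are not known exactly. Their poses are not given: they have to be found in the camera images.
- mill: roller jar mill, fixed. Origin on the bench under its dip tube's axis, z up. Grey gear case 100 x 100 x 85 mm with upright steel dip tube (27 mm outside, bore 13 mm) on top; motor to +x (235 mm long, 120 high); to +y rollers and white jar (165 to 365 mm from the tube, 207 high); a flat bracket 44 mm wide, 6 thick, top at 104 mm, runs from the tube along -y to 85 mm from its axis
- dip_mouth (a point): centre of the dip tube's mouth, 120 mm above the bench, on the axis of the upright 13 mm bore, which runs straight down to the bench level; axes as the mill's
- notch (a point): parking place in the bracket's notch, at the height of the bracket's top (104 mm), 64 mm from the tube's axis; axes as the mill's. The notch is a slot 14 mm wide through the bracket, open above and below and at the bracket's free end, 21 mm from here towards the mill's -y; its closed end is 11 mm from here towards +y. Free space beneath
- plug: steel breather plug, 0.08 kg: stem 11 mm diameter, 32 mm long, tapered end; flange 26 mm diameter, 4 mm thick; plain round head 20 mm diameter up to 40 mm above the flange's underside. Origin at the centre of the flange's underside, z up along the head. Starts loosely in the dip tube, flange on the mouth; it simply lifts out
- gauge: gauge rod, 0.1 kg: steel rod 8 mm diameter, 100 mm long below a collar 24 mm diameter, 6 thick; above it a neck and a flat black handle from 17 to 63 mm above the origin. Origin at the centre of the collar's underside; z along the rod from tip to handle; x across the handle's width (32 mm), y through its thickness (12 mm: grip here). Starts hanging by its collar in one of the rack's holes
- gauge_tip (a point): tapered tip of the gauge rod, 100 mm below its origin; dark rings round the rod near it are the graduations; axes as the gauge's
- gauge_grip (a point): middle of the gauge rod's flat handle, 40 mm above its origin; axes as the gauge's
- rack: grey sheet-steel tool rack fixed to the bench, 80 x 160 mm, top plate 125 mm above the bench with two 13 mm holes 37 mm either side of its centre along its y; tools hang in them by their collars, space below is open. Origin on the bench under its centre
- tray: shallow aluminium drip tray, 160 (x) x 130 (y) x 22 mm high, walls 3 mm, 0.6 kg. Origin at the centre of its underside, z up
- hex_driver: hex driver with a round black handle, hanging in the rack's other hole; leave it. Origin at the underside of its collar, its handle ends 40 mm above
- jar_a: frit jar with black lid, 68 mm diameter, 105 mm high; leave it. Origin at the centre of its underside
- jar_b: frit jar with black lid, 60 mm diameter, 90 mm high; leave it. Origin at the centre of its underside
- jar_c: frit jar with black lid, 72 mm diameter, 115 mm high; leave it. Origin at the centre of its underside
- squeeze_bottle: white squeeze bottle, 48 mm diameter, 146 mm high; leave it. Origin at the centre of its underside
- brush: flat glue brush lying on the bench, 200 mm long; leave it. Origin under its middle
Mind the look-alikes: they are no part of the job. What is shaped like the jar_b but green is not meant.

How it is judged:
By the outcome, as a careful person would: the job done as asked, in the order asked, and still so for the second after the job is handed in, while the arm keeps its last pose, push and grip.
It also fails if it takes over 72 s, if anything falls off the work surface, if the arm or the gripper's body presses on something with over 40 N, if the wrist force passes 120 N, or if a joint passes its speed limit or range.

## Working session

There is one attempt and no reset: what is moved stays moved. The work goes in short steps, Python scripts to look and compute and a tool call to move; the robot and the scene stay as the last step left them, time stands still between calls to the robot, and variables do not carry over. Pictures are saved under pics/ and viewed, at most 10 in all, crops included, and the job is handed in when it is done.

Besides the shell and the picture viewer there is one more tool, called after ">>>" by a JSON object that holds its "api" and its "payload". servo_tool: Moves the arm, as the interface text tells. Its arguments: {"type":"object","properties":{"series":{"type":"string"},"squeeze":{"type":"number"}},"required":["series"]}

```bash
mkdir -p pics; ls; python3 - <<'E'
from rig import manip, eyes
import cv2
for n in ("scene","top"):
    im=eyes.get_image(n); cv2.imwrite(f"pics/{n}0.png",im[:,:,::-1]); print(n,eyes.camera_info(n))
print(manip.get_state())
E
```

```text
pics
scene {'fx': 434.8322652974551, 'fy': 434.8322652974551, 'cx': 324.4544455059273, 'cy': 193.8299715032473, 'eye': array([ 1.37035198, -0.00476895,  1.01177917]), 'orientation': array([-0.24718208,  0.62799328,  0.68897873, -0.26426078])}
top {'fx': 432.51041943607373, 'fy': 432.51041943607373, 'cx': 323.3041821374502, 'cy': 196.06371161747876, 'eye': array([ 0.35409261, -0.06660122,  1.20618586]), 'orientation': array([-0.05710531,  0.71248328, -0.69679853,  0.0598195 ])}
{'clock': 0.1, 'qpos': array([-1.26996745e+00,  2.76560324e-01,  1.50597328e+00, -8.58004873e-06,
        1.36071388e+00, -1.21021902e-01]), 'qd': array([-0.0003828 , -0.00052842, -0.00290149,  0.00092344, -0.00085034,
       -0.00082364]), 'effort': array([ 1.03612132e-03, -4.17700410e+01, -2.46405619e+01, -2.52165055e-04,
        5.85480739e-03,  1.92249416e-06]), 'position': array([ 0.23527821, -0.52416113,  0.23052317]), 'ee_rot': array([-8.23696923e-04,  9.77837067e-01,  2.09365675e-01, -7.84653590e-05]), 'contact_force': array([-0.35967339,  0.93741533, -1.1365536 ]), 'moment': array([-0.02252211, -0.03048609,  0.03158446]), 'gripper_force': 0.0, 'width': 0.08545699642242936}
```

View pics/scene0.png

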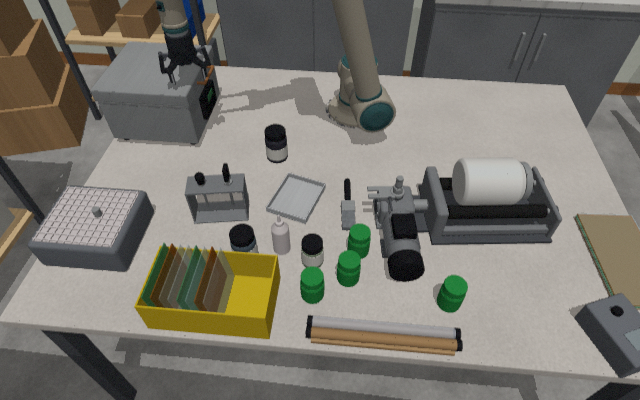

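View pics/top0.png

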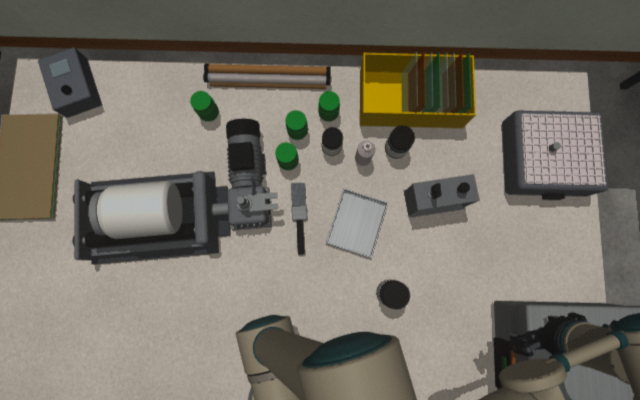

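The scene view shows the mill's tube and plug near (398,188), and the rack near (217,197). The taller gauge handle is at (227,172) and the hex driver at (200,178). In the top view the plug is near (243,207), the bracket points right (-y), and the gauge is at (435,192). I'll zoom in.

```bash
cat > h.py <<'E'
import numpy as np, cv2
from scipy.spatial.transform import Rotation as R
from rig import manip, eyes
I={n:eyes.camera_info(n) for n in("scene","top")}
def rot(q): return R.from_quat(q,scalar_first=True)
def ray(n,p):
    c=I[n]; d=np.array([(p[0]-c["cx"])/c["fx"],(p[1]-c["cy"])/c["fy"],1.])
    return c["eye"],rot(c["orientation"]).apply(d)
def onz(n,p,z):
    e,d=ray(n,p); return e+d*(z-e[2])/d[2]
def tri(a,b):
    e,d=ray("scene",a); f,g=ray("top",b); s=np.linalg.lstsq(np.c_[d,-g],f-e,rcond=None)[0]
    P,Q=e+d*s[0],f+g*s[1]; return (P+Q)/2,np.linalg.norm(P-Q)
def proj(n,X):
    c=I[n]; v=rot(c["orientation"]).inv().apply(np.asarray(X)-c["eye"])
    return np.array([c["fx"]*v[...,0]/v[...,2]+c["cx"],c["fy"]*v[...,1]/v[...,2]+c["cy"]]).T
def crop(im,x,y,w,h,k): return cv2.resize(im[y:y+h,x:x+w],None,fx=k,fy=k,interpolation=cv2.INTER_CUBIC)
def tool(X,st=None):
    "world point -> tool axes shift (mm)"
    st=st or manip.get_state(); return rot(st["ee_rot"]).inv().apply(np.asarray(X)-st["position"])*1000
E
python3 - <<'E'
import cv2,numpy as np
from h import crop
t=cv2.imread("pics/top0.png");s=cv2.imread("pics/scene0.png")
cv2.imwrite("pics/z0.png",np.vstack([np.hstack([crop(t,220,170,80,60,5),crop(t,400,165,80,60,5)]),np.hstack([crop(s,360,165,80,60,5),crop(s,180,155,80,60,5)])]))
E
```

```text
(no output)
```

View pics/z0.png

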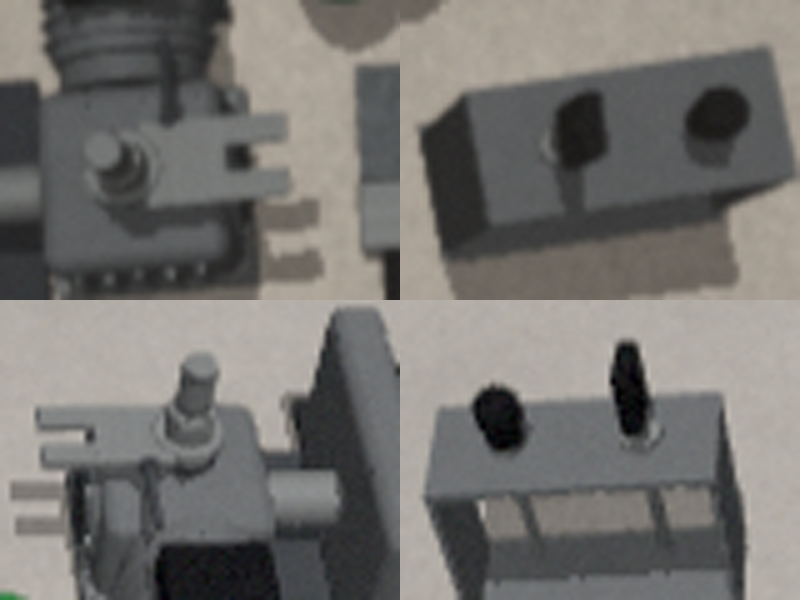

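The zoom resolves the plug head top, the bracket fork, the rack plate corners and the edge-on gauge handle. Next I measure them.

```bash
cat > m.py <<'E'
from h import *
t=cv2.imread("pics/top0.png");s=cv2.imread("pics/scene0.png")
T=lambda u,v:(220+(u+.5)/5-.5,170+(v+.5)/5-.5)
T2=lambda u,v:(400+(u+.5)/5-.5,165+(v+.5)/5-.5)
S=lambda u,v:(360+(u+.5)/5-.5,165+(v+.5)/5-.5)
S2=lambda u,v:(180+(u+.5)/5-.5,155+(v+.5)/5-.5)
np.set_printoptions(precision=4,suppress=True)
print("plug top",tri(S(200,59),T(103,152)))
print("plug plane .16", onz("top",T(103,152),.16),onz("scene",S(200,59),.16))
for n,a in dict(A=(288,115),A2=(286,138),B2=(290,171),B=(290,193)).items(): print("fork top",n,onz("top",T(*a),.104))
for n,a in dict(A=(38,107),A2=(36,128),B2=(40,146),B=(41,166)).items(): print("fork scene",n,onz("scene",S(*a),.104))
for a in((65,93),(368,47),(395,175),(92,222)): print("rack top",onz("top",T2(*a),.125))
for a in((40,107),(322,93),(25,198)): print("rack scene",onz("scene",S2(*a),.125))
for nm,im,(x,y,w,h) in(("top",t,(425,178,18,26)),("scene",s,(220,160,14,30))):
    g=im[y:y+h,x:x+w].max(2); print(nm,x,y); print("\n".join(" ".join("%3d"%v for v in r) for r in g))
E
python3 m.py
```

```text
plug top (array([0.5138, 0.1333, 0.1646]), np.float64(0.0002028283287666162))
plug plane .16 [0.5145 0.1343 0.16  ] [0.5093 0.134  0.16  ]
fork top A [0.5446 0.0505 0.104 ]
fork top A2 [0.5326 0.0511 0.104 ]
fork top B2 [0.5154 0.0484 0.104 ]
fork top B [0.504  0.0479 0.104 ]
fork scene A [0.5009 0.049  0.104 ]
fork scene A2 [0.5176 0.0482 0.104 ]
fork scene B2 [0.5313 0.0508 0.104 ]
fork scene B [0.5465 0.0517 0.104 ]
rack top [ 0.5732 -0.2957  0.125 ]
rack top [ 0.6008 -0.4514  0.125 ]
rack top [ 0.5346 -0.4628  0.125 ]
rack top [ 0.5071 -0.3086  0.125 ]
rack scene [ 0.5316 -0.4649  0.125 ]
rack scene [ 0.5047 -0.3072  0.125 ]
rack scene [ 0.6011 -0.452   0.125 ]
top 425 178
171 171 173 176 176 176 175 171 166 168 169 169 167 161 158 157 150 143
168 170 173 174 173 170 170 161 151 151 146 144 139 127 121 119 117 106
159 157 154 152 148 144 142 130 120 116 106 100  98  97  94  94  96  93
132 122 117 108 106 100  98  97  98  97  95  92  89  91  91  93  92  94
 97  97  95  95  93  92  93  94  94  94  93  88  83  83  85  93  91  94
 94  94  95  92  92  93  93  97  92  89  77  70  58  5
[... 2451 characters left out ...]
  13  16  66  81 113 116 111
116 114 111  82  17  22  18  20  11  64  90 116 114 116
114 116 114 105  13  15  15  21  23  73 124 124 115 115
114 113 113 112  34   8  21  15  33  79 138 136 104 114
116 115 112 114  67  14  18  24  52  78 135 135  83 112
114 115 114 114 119  77  73  66  74  86 134 110  94 115
111 113 116 114 101 116  92  84  90 116  97  86 111 116
115 113 113 114  90 101  85  86  86 101  90 106 115 114
114 115 115 113 108 104 100  93  88  97 107 117 113 112
115 112 117 113 114 116 110 109 108 110 113 113 112 113
113 115 113 116 118 116 112 113 112 114 118 112 114 111
113 119 115 115 112 117 113 116 115 114 114 113 114 116
115 117 117 117 113 112 113 116 114 116 116 113 115 115
```

```bash
python3 - <<'E'
import cv2
t=cv2.imread("pics/top0.png");s=cv2.imread("pics/scene0.png")
for im,(x,y,w,h) in((t,(234,191,46,22)),(s,(365,172,44,30))):
    g=im[y:y+h,x:x+w].max(2); print(x,y); print("\n".join(" ".join("%3d"%v for v in r) for r in g))
E
```

```text
234 191
 95  94  93  83  94  94  96  97  96  96  94  95  97  97  97  98  97  90  65  53  50  58  74  95  98 100  98  88  80  67  45  50  70  89  90 104 164 169 172 170 168 167 169 171 173 175
 96  93  94  94  96  97  95  97  97  95  97  94  94  95  98  99  96  90  64  55  52  56  72  97  99  99  99  93  82  77  61  64  72  85  98 105 148 151 151 151 146 146 148 161 171 173
 93  97  92  93  95  96  96  96 100  95  96  96  96  97 100  99  95  86  58  54  54  59  82 106 108 109 108 106 100 102  95  98 103 108 114 114 126 123 124 123 122 124 127 148 173 174
 94  95  96  94  94  96  96  98  98  97  95  95  97  99 106 107 105  93  69  62  67  91 104 114 117 117 121 119 119 120 119 116 119 116 118 120 121 120 120 120 118 122 124 146 174 176
 95  94  98  95  97  95  96  96  92  96  98 100  97 100 117 118 117 112  97  87  97 115 117 120 120 120 119 120 122 123 123 122 119 120 120 120 119 121 121 119 121 121 125 145 173 176
 95  96  96  99 102 105 107 101  91  98 109 113 108 106 112 118 119 118 116 115 118 117 118 119 122 120 121 122 121 123 122 119 119 123 120 121 120 122 122 122 121 121 125 
[... 7543 characters left out ...]
 180 180 132 112 110 111 107 110  89  85  78  87  88  80  87  88  90  91  87  84  83  73  48  65  65  64  80  77  71  56  58  74  78  68  64  63  88 119 115 115 116 115 117
180 183 181 171 164 162 166 167 105  69  49  57  61  85  71  75  80  85  79  78  81  79  73  57  68  76  64  82  75  70  48  46  43  56  55  69  98 109 115 114 115 116 117 115
180 180 181 180 180 180 184 184  77  64  36  40  56  79  71  70  73  76  78  79  78  79  79  71  60  77  71  78 104 103  75  68  64  75 103 104 116 116 116 114 118 117 117 116
151 151 149 149 152 150 154 152  60  54  25  40  52  77  70  70  98 106 108 108 107  80  80  77  62  81  86 107 118 114 105  79 106 108 118 116 117 115 113 116 113 115 122 115
```

```bash
python3 - <<'E'
from h import *
np.set_printoptions(precision=4,suppress=True)
def yaw(n,p,q,z):
    d=onz(n,q,z)-onz(n,p,z); d=d if d[1]<0 else -d
    return np.degrees(np.arctan2(d[0],-d[1]))
print("top",yaw("top",(249,194.2),(272.5,192.15),.104),yaw("top",(253.5,210.5),(264,209.5),.098))
print("scene far",yaw("scene",(370,185.81),(388,185.64),.104),"near",yaw("scene",(370,196.8),(384,196.8),.104))
# predictions of mill features for yaw/axis hypotheses
for yw,x,y in((4,.5185,.1345),(5.5,.516,.134),(7,.5135,.134)):
    r=R.from_euler("z",yw,degrees=True); X=lambda *p: r.apply(p)+[x,y,0]
    print(yw); 
    for l,p in dict(head=(0,0,.16),flg=(0,0,.124),mouth=(0,0,.12),A=(.022,-.085,.104),B=(-.022,-.085,.104),nA=(.007,-.053,.104),nB=(-.007,-.053,.104)).items(): print(l,proj("top",X(*p)),proj("scene",X(*p)))
E
```

```text
top 6.378944798148364 6.794847302048044
scene far 6.32565446960038 near 5.558467417447203
4
head [240.2039 198.3998] [399.8895 178.7966]
flg [242.8203 200.6685] [398.1359 187.7747]
mouth [243.1006 200.9115] [397.9457 188.7482]
A [276.9581 191.9349] [367.6337 197.7517]
B [277.4787 208.7793] [366.9052 186.372 ]
nA [264.7261 198.2293] [378.6889 194.0384]
nB [264.8662 203.5921] [378.371  190.4157]
5.5
head [240.3537 199.413 ] [399.6817 178.1372]
flg [242.9662 201.6496] [397.935  187.1171]
mouth [243.246  201.8891] [397.7456 188.0908]
A [276.8533 192.0583] [367.7284 197.6712]
B [277.8214 208.8776] [366.5975 186.2911]
nA [264.7853 198.6644] [378.6193 193.7395]
nB [265.0679 204.0205] [378.1737 190.12  ]
7
head [240.2991 200.4223] [399.6569 177.4923]
flg [242.9144 202.6269] [397.9131 186.4738]
mouth [243.1945 202.8631] [397.724  187.4478]
A [276.5328 192.1848] [368.0216 197.5997]
B [277.9465 208.9673] [366.4844 186.2264]
nA [264.6365 199.0981] [378.7393 193.4523]
nB [265.0612 204.4438] [378.1651 189.8382]
```

```bash
cat >> h.py <<'E'
def plan(wps,st=None):
    "wps: world x,y,z, tool-x yaw deg (tool down) -> tool shift mm + turn deg for each successive call"
    st=st or manip.get_state(); p,r=st["position"],rot(st["ee_rot"])
    print("at",np.round(p*1000,1),"t",round(st["clock"],2),"F",np.round(st["contact_force"],1),"w",round(st["width"]*1000,1),"grip",round(st["gripper_force"],1))
    for x,y,z,a in wps:
        q=np.array([x,y,z]); s=R.from_euler("z",a,degrees=True)*R.from_euler("x",180,degrees=True)
        print("shift mm",np.round(r.inv().apply(q-p)*1000,1),"turn",np.round((r.inv()*s).as_rotvec(degrees=True),2)); p,r=q,s
E
python3 - <<'E'
from h import *
print("tray c",[np.round(onz("top",p,.022),3) for p in((345,191),(386,207),(372,257),(327,242))])
print("handle proj",proj("top",[.547,-.3432,.188]),proj("scene",[.547,-.3432,.188]),"collar",proj("scene",[.547,-.3432,.131]))
a,b=np.array([.235,-.524,.231,24.2]),np.array([.5145,.134,.225,96.4])
plan([a+(b-a)/3,a+(b-a)*2/3,b,(.5145,.134,.150,96.4),(.5145,.134,.128,96.4)])
E
```

```text
tray c [array([ 0.568, -0.129,  0.022]), array([ 0.525, -0.243,  0.022]), array([ 0.387, -0.205,  0.022]), array([ 0.425, -0.082,  0.022])]
handle proj [438.03186033 189.26795392] [224.61553397 166.77016627] collar [227.87653099 181.38427845]
at [ 235.3 -524.2  230.5] t 0.1 F [-0.4  0.9 -1.1] w 85.5 grip 0.0
shift mm [ 174.6 -162.2    1.8] turn [ -0.09  -0.03 -24.1 ]
shift mm [225.7 -76.5   2. ] turn [ -0.     0.   -24.07]
shift mm [237.3  22.2   2. ] turn [  0.     0.   -24.07]
shift mm [ 0. -0. 75.] turn [0. 0. 0.]
shift mm [ 0. -0. 22.] turn [0. 0. 0.]
```

>>> {"api": "servo_tool", "payload": {"series": "0.175 -0.162 0.002 0 0 -24.1 0.3;0.175 -0.162 0.002 0 0 -24.1 0.4;0.175 -0.162 0.002 0 0 -24.1 0.45;0.175 -0.162 0.002 0 0 -24.1 0.45;0.175 -0.162 0.002 0 0 -24.1 0.45", "squeeze": 40}}

```text
clock: 0.6
position: [0.3289, -0.3022, 0.2289]
ee_rot: [-0.001, 0.913, 0.409, 0.0]
contact_force: [1.3, -0.6, 0.2]
width: 0.0474
gripper_force: 0.0
```

>>> {"api": "servo_tool", "payload": {"series": "0.226 -0.077 0.002 0 0 -24.1 0.45;0.226 -0.077 0.002 0 0 -24.1 0.45;0.226 -0.077 0.002 0 0 -24.1 0.45;0.226 -0.077 0.002 0 0 -24.1 0.45;0.226 -0.077 0.002 0 0 -24.1 0.45"}}

```text
clock: 1.1
position: [0.4219, -0.0826, 0.2272]
ee_rot: [-0.0, 0.807, 0.591, 0.0]
contact_force: [-0.1, -0.9, -0.3]
width: 0.047
gripper_force: 0.0
```

>>> {"api": "servo_tool", "payload": {"series": "0.237 0.022 0.002 0 0 -24.1 0.45;0.237 0.022 0.002 0 0 -24.1 0.45;0.237 0.022 0.002 0 0 -24.1 0.45;0.237 0.022 0.002 0 0 -24.1 0.45;0.237 0.022 0.002 0 0 -24.1 0.45"}}

```text
clock: 1.6
position: [0.5149, 0.1368, 0.2249]
ee_rot: [-0.0, 0.665, 0.746, 0.0]
contact_force: [-0.6, -0.6, 0.7]
width: 0.0472
gripper_force: 0.0
```

```bash
python3 - <<'E'
from h import *
plan([(.5145,.134,.170,96.4),(.5145,.134,.128,96.4)])
t=eyes.get_image("top")[:,:,::-1];s=eyes.get_image("scene")[:,:,::-1]
cv2.imwrite("pics/a1.png",np.hstack([crop(t,200,150,100,100,4),crop(s,350,120,100,100,4)]))
E
```

```text
at [514.9 136.8 224.9] t 1.6 F [-0.6 -0.6  0.7] w 47.2 grip 0.0
shift mm [-2.8 -0.8 54.9] turn [-0.01 -0.02  0.17]
shift mm [ 0. -0. 42.] turn [0. 0. 0.]
```

View pics/a1.png

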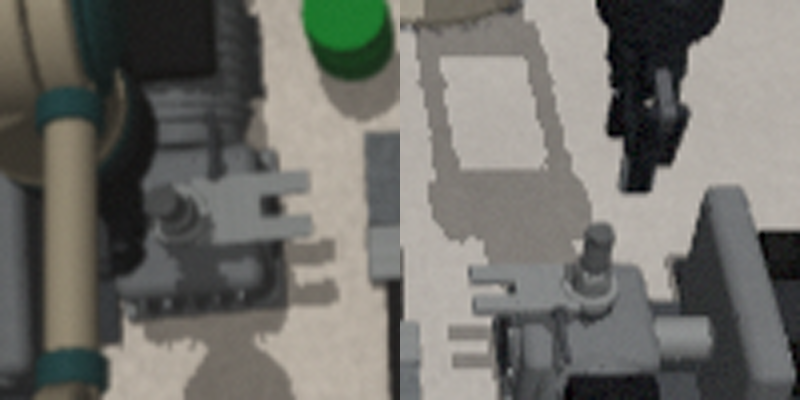

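The picture shows the gripper about 60 mm above the plug, open. Fingertips appear at scene (409,167) and the plug head at (400,177), consistent with the parallax. I'll descend.

>>> {"api": "servo_tool", "payload": {"series": "-0.003 -0.001 0.02 0 0 0.2 0.45;-0.003 -0.001 0.04 0 0 0.2 0.45;-0.003 -0.001 0.055 0 0 0.2 0.45;-0.003 -0.001 0.055 0 0 0.2 0.45;-0.003 -0.001 0.055 0 0 0.2 0.45"}}

```text
clock: 2.2
position: [0.5136, 0.1302, 0.1703]
ee_rot: [-0.0, 0.668, 0.745, -0.0]
contact_force: [0.2, -0.5, 0.1]
width: 0.0469
gripper_force: 0.0
```

```bash
python3 - <<'E'
from h import *
plan([(.5145,.134,.128,96.4)])
t=eyes.get_image("top")[:,:,::-1];s=eyes.get_image("scene")[:,:,::-1]
cv2.imwrite("pics/a2.png",np.hstack([crop(t,200,150,100,100,4),crop(s,350,120,100,100,4)]))
E
```

```text
at [513.6 130.2 170.3] t 2.2 F [ 0.2 -0.5  0.1] w 46.9 grip 0.0
shift mm [ 3.7  1.4 42.3] turn [-0.05  0.02 -0.16]
```

View pics/a2.png

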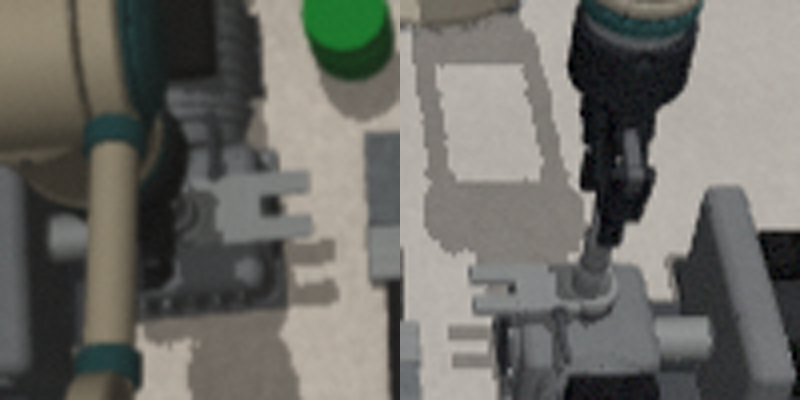

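```bash
python3 - <<'E'
from h import *
c=np.array([.5136,.1302,.1703]); u=R.from_euler("z",6.4,degrees=True).apply([1,0,0])
for d in(-.037,-.0235,0,.0235,.037): print(d,proj("scene",c+u*d),(proj("scene",c+u*d)-[350,120])*4+[400,0])
print(proj("scene",[.5145,.134,.16]))
s=cv2.imread("pics/a2.png"); g=s[180:260:4,562:662:4].max(2); print(g)
E
```

```text
-0.037 [396.95084022 165.39581276] [587.80336088 181.58325103]
-0.0235 [397.6077565  168.77421184] [590.431026   195.09684737]
0 [398.77525117 174.77842127] [595.10100469 219.11368509]
0.0235 [399.974257   180.94468676] [599.897028   243.77874705]
0.037 [400.67779719 184.56286401] [602.71118877 258.25145604]
[399.66677951 177.75005384]
[[130 136 182 177 141  19  16  18  25  28  35  30  23  24  19  36  39  63
   65  64  60  27  41  89 188]
 [132 135 170 185 148   6  18  15  18  24  33  31  17  12  22  24  32  51
   50  45  37  19  44 126 187]
 [129 129 140 170 171  48  33  30  29  21  36  27  18  20  24  26  40  46
   46  48  23  21  60 174 184]
 [127 127 126 136 161 141 123 122 109  18  33  21  24  21  20  25  39  41
   33  37  22  21  77 193 183]
 [129 130 128 126 136 167 182 181 151  17  32  17  21  23  22  26  32  38
   26  24  21  37 126 190 184]
 [132 129 130 128 128 144 185 177 125  17  32  17  22  24  26  22  22  21
   27  16  23  67 173 183 185]
 [131 131 131 129 132 136 185 174 105  17  24  23  23  20  27  25  21  23
   24  16  43 126 187 183 185]
 [132 133 129 128 130 135 1
[... 638 characters left out ...]
81  52  18  27  31  14  27  81 174 187
  185 184 184 183 182 184 184]
 [128 126 130 128 128 122  79  71  81  32  24  24  25  12  35  97 184 186
  184 184 183 186 184 182 183]
 [127 127 127 130 134 149  74  78  80  26  22  25  26  17  37 118 190 183
  183 182 180 183 184 183 182]
 [127 129 128 130 139 160  60  77  80  43  35  35  38  44  79 161 184 180
  180 181 181 183 182 181 181]
 [129 128 126 125 133 154  58  74  77  64  61  58  67 138 150 181 180 181
  182 182 183 183 182 183 180]
 [130 133 154 152 156 128  61  72  74  75  71  72 105 186 180 180 181 180
  180 183 184 181 183 185 181]
 [133 141 187 178 155  82  64  72  71  71  72  83 120 188 181 182 184 181
  178 183 182 179 182 184 181]]
```

The gripper straddles the head with its finger line at scene col ~402 against the head at ~399, well within the pad width. Descend and grip.

>>> {"api": "servo_tool", "payload": {"series": "0.001 0.001 0.015 0 0 0 0.45;0.001 0.001 0.03 0 0 0 0.45;0.001 0.001 0.042 0 0 0 0.45;0.001 0.001 0.042 0 0 0 0.45;0.001 0.001 0.042 0 0 0 0.55"}}

```text
clock: 2.8
position: [0.515, 0.1319, 0.1287]
ee_rot: [0.0, 0.667, 0.745, 0.0]
contact_force: [-0.4, 0.1, 0.7]
width: 0.0386
gripper_force: 0.0
```

>>> {"api": "servo_tool", "payload": {"series": "0 0 0 0 0 0 0.7;0 0 0 0 0 0 0.9;0 0 0 0 0 0 0.9;0 0 0 0 0 0 0.9;0 0 0 0 0 0 0.9", "squeeze": 40}}

```text
clock: 3.3
position: [0.5155, 0.132, 0.1292]
ee_rot: [0.001, 0.667, 0.745, 0.001]
contact_force: [-0.3, -0.4, 7.4]
width: 0.0188
gripper_force: 39.2
```

>>> {"api": "servo_tool", "payload": {"series": "0 0 -0.01 0 0 0 0.9;0 0 -0.02 0 0 0 0.9;0 0 -0.035 0 0 0 0.9;0 0 -0.05 0 0 0 0.9;0 0 -0.05 0 0 0 0.9"}}

```text
clock: 3.8
position: [0.5163, 0.1322, 0.1807]
ee_rot: [0.002, 0.667, 0.745, 0.002]
contact_force: [0.6, -1.0, -0.4]
width: 0.0188
gripper_force: 39.1
```

```bash
python3 - <<'E'
from h import *
y=np.radians(6.4)
plan([(.5155+.064*np.sin(y),.132-.064*np.cos(y),.179,96.4),(.5155+.064*np.sin(y),.132-.064*np.cos(y),.130,96.4)])
t=eyes.get_image("top")[:,:,::-1];s=eyes.get_image("scene")[:,:,::-1]
cv2.imwrite("pics/a3.png",np.hstack([crop(t,200,150,100,100,4),crop(s,350,120,100,100,4)]))
E
```

```text
at [516.3 132.2 180.7] t 3.8 F [ 0.6 -1.  -0.4] w 18.8 grip 39.1
shift mm [-64.1  -0.6   1.7] turn [ 0.28  0.   -0.13]
shift mm [ 0. -0. 49.] turn [0. 0. 0.]
```

View pics/a3.png

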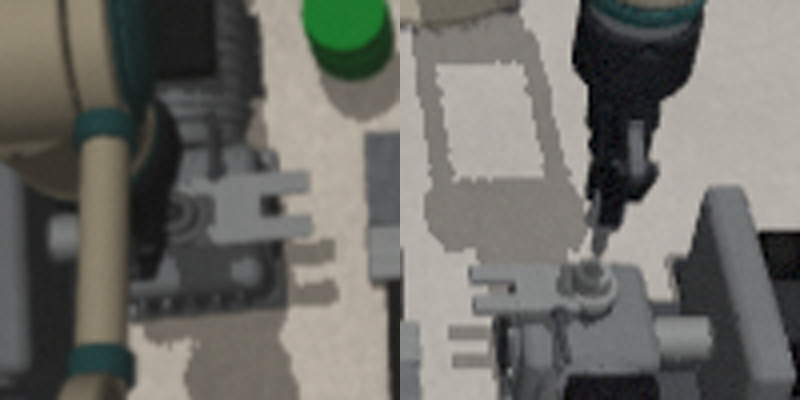

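Plug is out and held. The open bore shows at scene ≈(397,187) and top ≈(245,203).

>>> {"api": "servo_tool", "payload": {"series": "-0.03 0 0 0 0 0 0.9;-0.05 0 0 0 0 0 0.9;-0.064 0 0 0 0 0 0.9;-0.064 0 0 0 0 0 0.9;-0.064 0 0 0 0 0 0.9"}}

```text
clock: 4.4
position: [0.5214, 0.0686, 0.1778]
ee_rot: [-0.001, 0.668, 0.744, -0.0]
contact_force: [-0.0, 0.3, -0.7]
width: 0.0189
gripper_force: 39.1
```

```bash
python3 - <<'E'
from h import *
np.set_printoptions(linewidth=200)
y=np.radians(6.4)
plan([(.5155+.064*np.sin(y),.132-.064*np.cos(y),.150,96.4)])
t=eyes.get_image("top")[:,:,::-1];s=eyes.get_image("scene")[:,:,::-1]
cv2.imwrite("pics/a4.png",np.hstack([crop(t,200,150,100,100,4),crop(s,340,120,100,100,4)]))
np.savez("a4.npz",t=t,s=s)
print(t[194:212,232:256].max(2)); print(s[178:204,386:412].max(2))
E
```

```text
at [521.4  68.6 177.8] t 4.4 F [-0.   0.3 -0.7] w 18.9 grip 39.1
shift mm [-0.3  1.3 27.8] turn [-0.06 -0.05 -0.19]
[[ 97  99  98  97  97  97  98  96  82  66  67  70  66  64  62  58  58  58  58  57  58  59  56  57]
 [ 99  99  98  99  97  97  98 100  94  82  60  62  65  69  70  66  64  63  63  61  64  59  64  62]
 [100  99  98  97  99  99  99 100 104 106  92  67  50  55  62  65  72  68  68  69  70  70  73  69]
 [101  99  99  99  99  99 102 107 117 124 119 101  64  40  39  46  54  59  61  65  64  64  62  60]
 [ 99 101  99  99  99 103 105 116 124 125 123 115  96  65  42  32  34  37  40  45  43  44  43  43]
 [ 98 101 101  99 100 105 115 123 123 120 107 102 107  99  78  43  30  27  28  30  31  31  32  32]
 [ 98  98  98 100 101 111 120 122 118  99  73  68  86 101 106  79  44  28  26  28  28  28  26  29]
 [ 97  96  98  99 104 118 121 120 108  67  49  47  55  81 115 108  65  43  38  33  29  27  25  26]
 [ 96  99  99 100 106 122 121 120  99  54  43  40  44  68 113 114  76  64  82  77  53  41  34  28]
 [ 97  96  97  99 103 121 123 120 102  59  44  41  46  71 115 110  73  75 115 109  87  83  74
[... 2881 characters left out ...]
  95  97  95  75  51 112 116 119 117 117 115 118 113 106]
 [ 84  75  46  68  72  67  80  79  73  55  61  72  74  70  62  60  85 116 117 119 117 118 116 117 115 108]
 [ 83  80  61  70  74  67  78  75  68  49  43  50  57  57  74 103 108 115 117 121 117 120 118 113 116 109]
 [ 82  81  76  64  80  72  84 107 102  75  69  66  74 105 107 118 116 113 117 115 119 120 116 116 118 114]
 [ 80  80  80  66  79  82 105 116 114 105  82 107 110 119 118 117 116 117 117 118 117 119 121 117 118 118]
 [112  83  77  63  75  93 118 118 119 122 110 118 119 119 116 118 120 117 120 116 119 120 118 118 118 119]
 [121 109  81  60  76  89 119 117 118 117 118 118 120 119 119 117 117 118 117 120 118 122 122 121 122 122]]
```

View pics/a4.png

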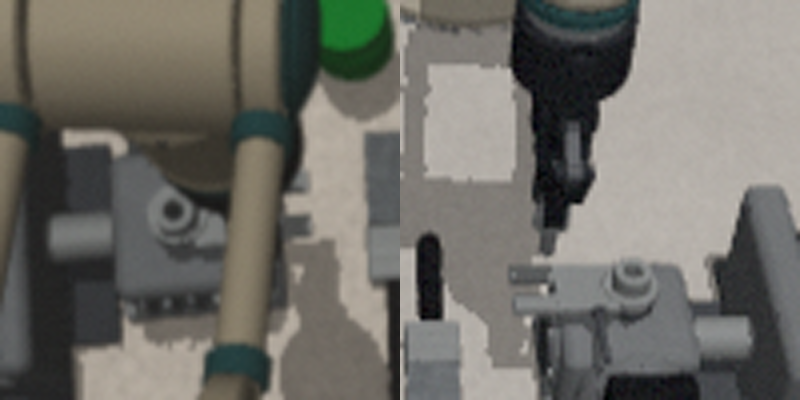

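```bash
python3 - <<'E'
from h import *
np.set_printoptions(linewidth=200,precision=4,suppress=True)
print(onz("top",(243.05,202.15),.12),onz("scene",(398.0,187.5),.12),tri((398.,187.5),(243.05,202.15)))
print("plug tip pred",proj("scene",[.5214,.0686,.1366]),"flange",proj("scene",[.5214,.0686,.1686]))
d=np.load("a4.npz"); print(d["s"][168:188,366:390].max(2))
E
```

```text
[0.5153 0.1345 0.12  ] [0.5136 0.1348 0.12  ] (array([0.5151, 0.1344, 0.1215]), np.float64(0.00034769389408596086))
plug tip pred [375.0221 183.762 ] flange [376.1281 175.6698]
[[130 127 125 126 124 123 123  36  30  41  27  20  25  30   7  26  26  25  22  22  70 172 181 179]
 [126 127 128 126 124 129 126  43  40  52  18  20  25  24  28  25  21  24  23  37 134 181 179 182]
 [128 130 126 126 123 128 123  88  43  63  27  19  19  30  32  19  31  31  17  65 173 182 180 182]
 [124 127 124 127 124 127 129 119  77  79  31  22  22  29  21  23  91 158 158 163 181 182 181 182]
 [127 127 126 127 127 126 126 121  80  80  26  25  27  21  24  45 122 179 181 183 182 182 181 186]
 [127 127 129 125 126 127 129 106  89  84  29  28  25  29  25  54 124 181 180 183 181 182 180 182]
 [130 126 130 127 125 129 128  94  83  74  17  23  13  28  21  59 138 181 182 183 185 184 180 180]
 [128 128 125 126 128 127 125  82  80  71  22  25  26  24  27  74 146 183 182 183 182 182 180 180]
 [131 129 128 126 125 129 125  92  79  67  20  33  31  31  38  81 154 179 180 181 183 184 183 180]
 [127 131 125 126 126 125 128 11
[... 357 characters left out ...]
2 181]
 [127 126 129 130 123 129 128 129 116  67  74  76 101 182 182 179 183 182 180 182 181 181 181 182]
 [130 128 129 129 128 125 126 131 112  67  72  74 106 181 180 179 182 182 181 182 183 183 185 182]
 [129 128 131 125 127 125 126 131 124 116  78  79 143 180 180 182 180 181 178 179 180 182 184 182]
 [126 130 128 125 125 127 132 171 169 169 141 161 173 179 180 180 178 177 177 178 177 181 182 184]
 [130 128 128 124 125 127 131 170 171 171 162 169 174 175 175 172 171 173 174 172 174 176 173 176]
 [131 104 107 104 102 106 109 125 124 121 121 124 149 148 148 147 145 145 147 149 149 150 150 148]
 [128  94  93  91  92  92  93  94  89  94  92  93 135 137 138 135 133 136 137 134 135 136 134 133]]
```

>>> {"api": "servo_tool", "payload": {"series": "0 0.001 0.015 0 0 0 0.9;0 0.001 0.028 0 0 0 0.9;0 0.001 0.036 0 0 0 0.9;0 0.001 0.043 0 0 0 0.9;0 0.001 0.05 0 0 0 0.9"}}

```text
clock: 5.0
position: [0.5229, 0.0688, 0.128]
ee_rot: [0.0, 0.667, 0.745, 0.0]
contact_force: [-0.7, -0.5, -0.7]
width: 0.0187
gripper_force: 39.1
```

>>> {"api": "servo_tool", "payload": {"series": "0 0 0.006 0 0 0 0.9;0 0 0.011 0 0 0 0.9;0 0 0.014 0 0 0 0.9;0 0 0.0145 0 0 0 0.9;0 0 0.0145 0 0 0 0.9"}}

```text
clock: 5.5
position: [0.5228, 0.0684, 0.1139]
ee_rot: [0.0, 0.667, 0.745, 0.0]
contact_force: [0.8, 0.0, -0.1]
width: 0.0188
gripper_force: 39.1
```

>>> {"api": "servo_tool", "payload": {"series": "0 0 0.0005 0 0 0 0.9;0 0 0.001 0 0 0 0.9;0 0 0.0015 0 0 0 0.9;0 0 0.0015 0 0 0 0.9;0 0 0.0015 0 0 0 0.9"}}

```text
clock: 6.0
position: [0.523, 0.0684, 0.1132]
ee_rot: [0.0, 0.667, 0.745, 0.0]
contact_force: [-2.5, -0.7, 4.8]
width: 0.019
gripper_force: 39.4
```

Contact at 5 N with the flange seated. Release to a partial opening and rise.

>>> {"api": "servo_tool", "payload": {"series": "0 0 0 0 0 0 0.7;0 0 0 0 0 0 0.55;0 0 0 0 0 0 0.5;0 0 0 0 0 0 0.5;0 0 0 0 0 0 0.5"}}

```text
clock: 6.5
position: [0.5226, 0.0684, 0.1121]
ee_rot: [-0.0, 0.667, 0.745, -0.0]
contact_force: [-0.3, 0.2, 0.1]
width: 0.0427
gripper_force: 0.0
```

>>> {"api": "servo_tool", "payload": {"series": "0 0 -0.02 0 0 0 0.5;0 0 -0.05 0 0 0 0.5;0 0 -0.1 0 0 0 0.5;0 0 -0.12 0 0 0 0.5;0 0 -0.12 0 0 0 0.5"}}

```text
clock: 7.0
position: [0.525, 0.0685, 0.2361]
ee_rot: [0.003, 0.667, 0.745, 0.003]
contact_force: [-0.2, 0.1, -0.2]
width: 0.0426
gripper_force: 0.0
```

```bash
python3 - <<'E'
from h import *
a=np.array([.5228,.0684,.235,96.4]);b=np.array([.547,-.3432,.235,8.])
plan([a,a+(b-a)/3,a+(b-a)*2/3,b,(.547,-.3432,.195,8),(.547,-.3432,.146,8)])
E
```

```text
at [525.   68.5 236.1] t 7.0 F [-0.2  0.1 -0.2] w 42.6 grip 0.0
shift mm [ 0.2 -2.2  1.1] turn [ 0.46  0.06 -0.13]
shift mm [-137.2   -7.3   -0. ] turn [ 0.   -0.   29.47]
shift mm [-123.1   61.2    0. ] turn [-0.   -0.   29.47]
shift mm [-77.1 113.8   0. ] turn [ 0.   -0.   29.47]
shift mm [ 0. -0. 40.] turn [0. 0. 0.]
shift mm [ 0. -0. 49.] turn [0. 0. 0.]
```

>>> {"api": "servo_tool", "payload": {"series": "-0.137 -0.007 -0.003 0 0 29.5 0.5;-0.137 -0.007 -0.003 0 0 29.5 0.5;-0.137 -0.007 -0.003 0 0 29.5 0.5;-0.137 -0.007 -0.003 0 0 29.5 0.5;-0.137 -0.007 -0.003 0 0 29.5 0.5"}}

```text
clock: 7.5
position: [0.5299, -0.0695, 0.2336]
ee_rot: [-0.001, 0.836, 0.549, -0.001]
contact_force: [0.2, -0.2, 0.1]
width: 0.0428
gripper_force: 0.0
```

>>> {"api": "servo_tool", "payload": {"series": "-0.123 0.061 0 0 0 29.5 0.5;-0.123 0.061 0 0 0 29.5 0.5;-0.123 0.061 0 0 0 29.5 0.5;-0.123 0.061 0 0 0 29.5 0.5;-0.123 0.061 0 0 0 29.5 0.5"}}

```text
clock: 8.0
position: [0.5378, -0.2055, 0.234]
ee_rot: [-0.001, 0.947, 0.32, -0.001]
contact_force: [-0.6, 0.7, -0.1]
width: 0.0423
gripper_force: 0.0
```

>>> {"api": "servo_tool", "payload": {"series": "-0.077 0.114 0 0 0 29.5 0.5;-0.077 0.114 0 0 0 29.5 0.5;-0.077 0.114 0 0 0 29.5 0.5;-0.077 0.114 0 0 0 29.5 0.5;-0.077 0.114 0 0 0 29.5 0.5"}}

```text
clock: 8.5
position: [0.546, -0.3422, 0.2342]
ee_rot: [-0.001, 0.998, 0.069, -0.001]
contact_force: [0.0, 1.1, -0.3]
width: 0.0427
gripper_force: 0.0
```

```bash
python3 - <<'E'
from h import *
plan([(.547,-.3432,.195,8)])
t=eyes.get_image("top")[:,:,::-1];s=eyes.get_image("scene")[:,:,::-1]
cv2.imwrite("pics/a5.png",np.vstack([np.hstack([crop(t,395,150,80,60,5),crop(t,220,170,80,60,5)]),np.hstack([crop(s,180,135,80,60,5),crop(s,350,155,80,60,5)])]))
E
```

```text
at [ 546.  -342.2  234.2] t 8.5 F [ 0.   1.1 -0.3] w 42.7 grip 0.0
shift mm [ 0.9  1.2 39.2] turn [-0.12  0.06 -0.08]
```

View pics/a5.png

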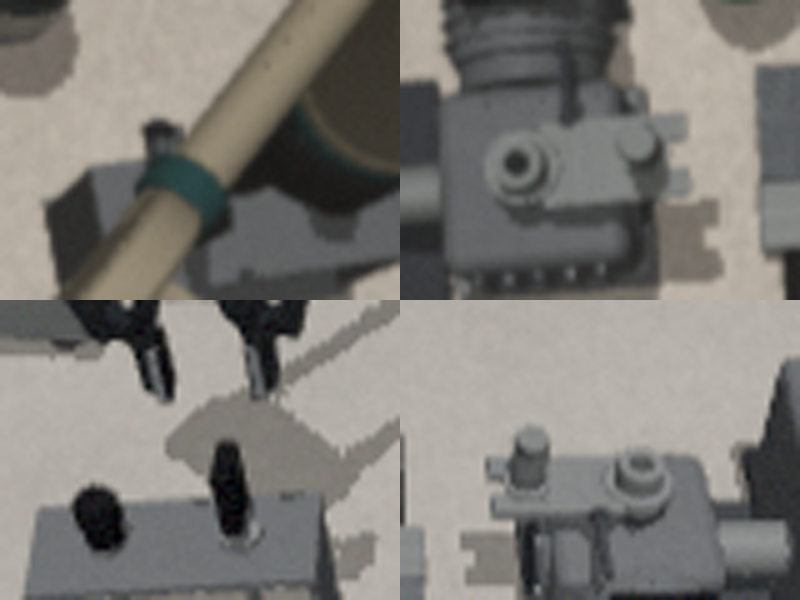

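The plug stands seated in the notch, with its head at scene (376,184) and its flange on the bracket. The fingers straddle the gauge handle, tips at scene (213,213.5) and (232,213), handle top at (225,224). Descend.

>>> {"api": "servo_tool", "payload": {"series": "0 0.001 0.02 0 0 0 0.5;0 0.001 0.045 0 0 0 0.5;0 0.001 0.065 0 0 0 0.5;0 0.001 0.08 0 0 0 0.5;0 0.001 0.087 0 0 0 0.5"}}

```text
clock: 9.1
position: [0.5456, -0.3415, 0.1468]
ee_rot: [-0.001, 0.998, 0.07, -0.001]
contact_force: [0.1, 0.1, -0.3]
width: 0.043
gripper_force: 0.0
```

>>> {"api": "servo_tool", "payload": {"series": "0 0 0 0 0 0 0.6;0 0 0 0 0 0 0.8;0 0 0 0 0 0 1;0 0 0 0 0 0 1;0 0 0 0 0 0 1", "squeeze": 60}}

```text
clock: 9.6
position: [0.5468, -0.3441, 0.1495]
ee_rot: [0.001, 0.998, 0.068, 0.001]
contact_force: [0.6, 0.9, 4.3]
width: 0.011
gripper_force: 59.9
```

>>> {"api": "servo_tool", "payload": {"series": "0 0 -0.02 0 0 0 1;0 0 -0.05 0 0 0 1;0 0 -0.09 0 0 0 1;0 0 -0.13 0 0 0 1;0 0 -0.16 0 0 0 1"}}

```text
clock: 10.1
position: [0.5462, -0.3444, 0.3111]
ee_rot: [0.001, 0.998, 0.068, 0.001]
contact_force: [0.7, 0.2, -0.9]
width: 0.0114
gripper_force: 59.4
```

>>> {"api": "servo_tool", "payload": {"series": "0 0 0 0 0 0 1;0 0 0 0 0 0 1;0 0 0 0 0 0 1"}}

```text
clock: 10.4
position: [0.5453, -0.3435, 0.3064]
ee_rot: [-0.001, 0.998, 0.068, -0.001]
contact_force: [0.5, -0.7, -1.2]
width: 0.0113
gripper_force: 59.3
```

```bash
python3 - <<'E'
from h import *
p=manip.get_state()["position"]
b=np.array([.515,.1345,.305,8.]);a=np.array([*p,8.])
plan([a,a+(b-a)/2,b])
t=eyes.get_image("top")[:,:,::-1];s=eyes.get_image("scene")[:,:,::-1]
np.savez("a6.npz",t=t,s=s)
cv2.imwrite("pics/a6.png",np.hstack([crop(t,390,120,100,100,4),crop(s,180,80,100,140,4)[:400]]))
E
```

```text
at [ 545.3 -343.5  306.4] t 10.4 F [ 0.5 -0.7 -1.2] w 11.3 grip 59.3
shift mm [0. 0. 0.] turn [-0.14  0.15 -0.24]
shift mm [  18.3 -238.8    0.7] turn [0. 0. 0.]
shift mm [  18.3 -238.8    0.7] turn [0. 0. 0.]
```

View pics/a6.png

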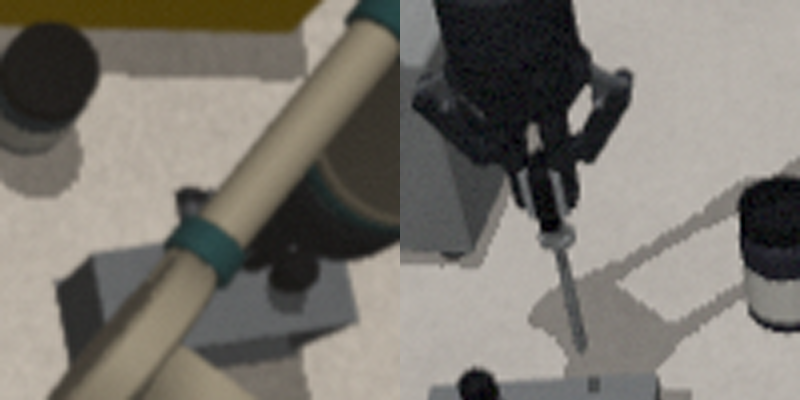

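The gauge is held and hanging straight in the gripper, tip at scene ≈(225.6,167.6) and collar at ≈(219,139.6). Now to the tube.

>>> {"api": "servo_tool", "payload": {"series": "0.004 -0.048 0 0 0 -0.2 1;0.007 -0.096 0 0 0 -0.2 1;0.011 -0.144 0 0 0 -0.2 1;0.015 -0.192 0 0 0 -0.2 1;0.018 -0.239 0 0 0 -0.2 1"}}

```text
clock: 11.0
position: [0.5308, -0.1027, 0.307]
ee_rot: [-0.001, 0.998, 0.069, -0.001]
contact_force: [0.9, 0.5, -0.6]
width: 0.0114
gripper_force: 59.4
```

>>> {"api": "servo_tool", "payload": {"series": "0.004 -0.048 0 0 0 0 1;0.007 -0.096 0 0 0 0 1;0.011 -0.144 0 0 0 0 1;0.015 -0.192 0 0 0 0 1;0.018 -0.238 0 0 0 0 1"}}

```text
clock: 11.5
position: [0.5156, 0.1355, 0.3071]
ee_rot: [0.0, 0.998, 0.07, -0.001]
contact_force: [0.0, 0.4, -1.0]
width: 0.0113
gripper_force: 59.4
```

>>> {"api": "servo_tool", "payload": {"series": "0 0 0 0 0 0 1;0 0 0 0 0 0 1;0 0 0 0 0 0 1;0 0 0 0 0 0 1"}}

```text
clock: 11.9
position: [0.5166, 0.1322, 0.3079]
ee_rot: [0.0, 0.998, 0.069, -0.0]
contact_force: [0.5, 0.2, -1.1]
width: 0.0108
gripper_force: 59.4
```

```bash
python3 - <<'E'
from h import *
np.set_printoptions(linewidth=220,precision=4,suppress=True)
print("a6 pred tip/collar",proj("scene",[[.5453,-.3435,.1846],[.5453,-.3435,.2846]]))
plan([(.515,.1345,.305,8)])
t=eyes.get_image("top")[:,:,::-1];s=eyes.get_image("scene")[:,:,::-1]
np.savez("a7.npz",t=t,s=s)
p=manip.get_state()["position"]; q=proj("scene",[p-[0,0,.1218],p-[0,0,.0218]]); print("pred tip/collar",q)
u,v=q[0].astype(int); print("x0",u-9,"y0",v-22); print(s[v-22:v+8,u-9:u+10].max(2))
E
```

```text
a6 pred tip/collar [[224.86   167.2299]
 [218.5767 139.0292]]
at [516.6 132.2 307.9] t 11.9 F [ 0.5  0.2 -1.1] w 10.8 grip 59.4
shift mm [-1.2 -2.5  2.9] turn [ 0.03  0.05 -0.14]
pred tip/collar [[400.3512 171.4386]
 [405.7769 143.3268]]
x0 391 y0 149
[[179 176 179 179 176 178 181 180 179 178 176 176 153  71  71 100 179 179 179]
 [178 179 180 178 178 180 179 180 179 179 179 179 119  71  75 107 178 179 179]
 [178 178 181 180 181 181 179 180 180 178 181 179  96  68  88 144 180 179 181]
 [176 182 180 182 184 181 181 182 179 177 181 179  81  76  94 156 179 178 179]
 [180 180 181 183 182 181 181 184 180 181 179 161  75  83  92 175 182 179 181]
 [181 179 180 181 181 179 182 181 179 181 179 153  81  90 110 179 182 184 180]
 [183 183 179 179 181 181 181 182 180 182 180 135  85  89 114 179 181 179 180]
 [183 182 181 181 181 182 180 179 179 177 178 108  86  95 147 181 180 180 182]
 [179 181 182 183 180 181 180 178 178 179 177  80  88  94 157 181 180 178 182]
 [179 180 181 180 179 178 180 181 180 178 164  75  88  95 173 180 181 180 182]
 [180 178 181 181 178 178 183 181 181 179 152  81  91 112 
[... 822 characters left out ...]
81 185 181 180 181 182 155  86  89 133 183 186 182 184 184 184 182]
 [132 172 182 184 183 182 184 186 174  85 111 172 182 184 186 185 186 184 183]
 [136 184 182 183 182 181 183 186 183 145 167 184 179 183 187 186 182 180 181]
 [173 186 183 180 181 178 181 183 182 175 182 184 183 180 180 183 183 181 181]
 [184 185 185 182 180 180 181 184 182 184 186 186 182 181 184 184 181 183 180]
 [182 184 183 183 182 182 180 181 183 185 187 184 184 184 186 183 183 184 182]
 [184 184 183 184 182 182 183 180 184 186 186 187 184 185 185 182 184 184 185]
 [183 186 185 183 183 184 185 183 185 186 183 185 186 186 184 183 184 183 182]
 [181 183 185 182 182 184 185 187 183 183 181 183 184 185 187 185 185 183 182]]
```

>>> {"api": "servo_tool", "payload": {"series": "-0.001 -0.0025 0.02 0 0 0 1;-0.001 -0.0025 0.045 0 0 0 1;-0.001 -0.0025 0.058 0 0 0 1;-0.001 -0.0025 0.058 0 0 0 1;-0.001 -0.0025 0.058 0 0 0 1"}}

```text
clock: 12.5
position: [0.5155, 0.1352, 0.2506]
ee_rot: [0.0, 0.998, 0.069, 0.0]
contact_force: [0.6, 0.1, -0.1]
width: 0.0114
gripper_force: 59.4
```

```bash
python3 - <<'E'
from h import *
np.set_printoptions(linewidth=220,precision=4,suppress=True)
plan([(.515,.1345,.1418,8)])
s=eyes.get_image("scene")[:,:,::-1]
p=manip.get_state()["position"]; q=proj("scene",[p-[0,0,.1218],p-[0,0,.0218]]); print("pred tip/collar",q,"mouth pred",proj("scene",[.515,.1345,.12]))
print(s[172:194,388:412].max(2))
E
```

```text
at [515.5 135.2 250.6] t 12.5 F [ 0.6  0.1 -0.1] w 11.4 grip 59.4
shift mm [ -0.7   0.6 108.8] turn [ 0.01 -0.02 -0.1 ]
pred tip/collar [[398.6877 185.8024]
 [403.8052 159.6581]] mouth pred [397.9152 187.8459]
[[130 131 132 131 129 129 128 131 180 184 185 181 108  84  94 146 181 185 186 182 180 182 183 183]
 [127 133 130 132 130 129 129 168 181 180 183 181 100  85  94 157 179 181 184 181 181 180 181 180]
 [129 130 128 131 132 128 134 182 181 181 181 166  86  87  95 176 181 183 182 180 183 180 181 182]
 [129 128 129 128 131 132 134 182 182 184 179 155  77  86 107 184 184 185 183 184 184 182 182 181]
 [129 126 128 132 133 134 170 185 184 183 180 155  83  84 135 184 183 184 182 186 183 183 182 180]
 [128 130 129 168 134 135 185 182 184 186 183 124  79  87 157 185 185 184 184 184 183 181 181 181]
 [131 128 129 180 169 174 181 184 187 183 185  97  77  91 160 183 185 189 187 187 184 184 184 186]
 [129 130 128 152 183 184 183 184 183 187 185  80  85  88 175 183 183 188 187 183 182 183 183 184]
 [128 128 128 131 181 185 180 184 184 183 165  80  79 107 181 184 186 185 185 182 183 181 181 181]
[... 588 characters left out ...]
0 184]
 [134 133 137 137 136  99 137 135  83  75  72  82 107 134 133 112 115 115 114 115 114 122 158 181]
 [135 136 135 120 135  77 125 133  96  75  77  83  92 138 136 121 115 113 115 118 114 113 136 184]
 [135 133 125 131 136  68  91 129 127 120 112 122 128 140 126 134 117 114 117 120 116 112 117 182]
 [133 133 117 136 135  64  75 101 125 136 131 136 136 118 108 141 125 117 118 117 119 113 109 148]
 [135 132 119 141 136  67  74  81  96 109 110 110 108  93 106 142 126 119 117 113 117 118 110 137]
 [135 133 132 124 139  91  72  83  87  87  91  92  93  90 116 137 121 120 117 118 118 118 108 135]
 [135 133 132 118 123 126 107  90  84  92  93  93  90 105 132 136 108 114 115 115 117 118 111 117]]
```

Tip sits over the bore in the image. Descend slowly enough to catch resistance.

>>> {"api": "servo_tool", "payload": {"series": "-0.0005 0.0005 0.008 0 0 0 1;-0.0005 0.0005 0.016 0 0 0 1;-0.0005 0.0005 0.024 0 0 0 1;-0.0005 0.0005 0.032 0 0 0 1;-0.0005 0.0005 0.04 0 0 0 1"}}

```text
clock: 13.05
position: [0.5145, 0.1353, 0.2094]
ee_rot: [0.0, 0.998, 0.07, -0.0]
contact_force: [-0.1, 0.6, -1.3]
width: 0.0112
gripper_force: 59.4
```

>>> {"api": "servo_tool", "payload": {"series": "0 0.0005 0.012 0 0 0 1;0 0.0005 0.025 0 0 0 1;0 0.0005 0.038 0 0 0 1;0 0.0005 0.05 0 0 0 1;0 0.0005 0.06 0 0 0 1"}}

```text
clock: 13.55
position: [0.5145, 0.1347, 0.149]
ee_rot: [0.0, 0.998, 0.069, -0.0]
contact_force: [-0.7, 0.5, -0.5]
width: 0.0116
gripper_force: 59.4
```

>>> {"api": "servo_tool", "payload": {"series": "0 0 0.002 0 0 0 1;0 0 0.004 0 0 0 1;0 0 0.0055 0 0 0 1;0 0 0.007 0 0 0 1;0 0 0.007 0 0 0 1"}}

```text
clock: 14.05
position: [0.5153, 0.1348, 0.1445]
ee_rot: [0.0, 0.998, 0.07, 0.001]
contact_force: [-0.8, 0.1, 3.8]
width: 0.0115
gripper_force: 60.1
```

>>> {"api": "servo_tool", "payload": {"series": "0 0 0.001 0 0 0 1;0 0 0.0015 0 0 0 1;0 0 0.002 0 0 0 1;0 0 0.002 0 0 0 1"}}

```text
clock: 14.45
position: [0.5154, 0.1348, 0.1444]
ee_rot: [0.0, 0.998, 0.07, 0.002]
contact_force: [-3.7, -1.2, 15.9]
width: 0.0112
gripper_force: 62.1
```

```bash
python3 - <<'E'
from h import *
np.set_printoptions(linewidth=220)
plan([(.515,.1345,.3,8)])
s=eyes.get_image("scene")[:,:,::-1]
print("collar top/under",proj("scene",[[.515,.1345,.126],[.515,.1345,.12]])); print(s[174:200,386:412].max(2))
E
```

```text
at [515.4 134.8 144.4] t 14.45 F [-3.7 -1.2 15.9] w 11.2 grip 62.1
shift mm [ 1.000e-01  3.000e-01 -1.556e+02] turn [ 0.01 -0.18 -0.03]
collar top/under [[398.20009469 186.38348305]
 [397.91518801 187.84594663]]
[[132 129 130 130 117 113 120 109  14  24  28  26  31  57  29  29  29  31  37 110  76  28  35 134 173 183]
 [129 132 129 129 127 130 130  98  26  31  19  38  88  77  23  29  29  33  39 103  84  18  55 175 182 182]
 [133 131 129 128 130 132 132  73  11  27  29  61 102  84   8  22  15  26  29  96  83  27  76 182 182 182]
 [131 131 131 126 129 133 130  72  20  23  26  67 102  67  21  15  14  20  38 101  86  28  84 181 183 182]
 [129 129 128 130 129 129 132  79  25  31  32  81 104  47  13  26   3  13  59 104  62  43 141 184 184 184]
 [130 128 130 128 128 128 128  96  31  32  45  90 101  30   6  13  18  20  80 106  50  43 153 184 182 184]
 [130 127 130 130 127 128 126 119  26  30  45  99  89  13  19  19  11  23  83 100  37  77 175 181 182 182]
 [129 129 132 130 129 127 127 129  69  29  47 102  81  22   5  22  20  28  98  88  68 133 180 183 184 185]
 [132 133 130 130 131 131 129 13
[... 1194 characters left out ...]
  90  94  91 104 134 137 110 117 117 117 117 117 109 119]
 [136 136 135 134 132 132 119 128 133 130 111 114 105 117 126 135 136 118 104 118 116 117 118 118 110 106]
 [133 137 136 133 133 136 131 133 129 128 135 136 136 136 136 131 107  93 113 116 115 120 118 119 116 104]
 [132 133 114  99 102 114 138 135 131  98 110 112 115 114 110 106  74  96 116 119 114 116 118 118 117 108]
 [109  99  76  66  65  85 105 107 109  80  85 102  94  96  95  77  55 115 120 117 116 117 118 116 116 110]
 [ 85  73  50  70  75  63  81  81  74  51  59  70  73  72  67  64  85 117 116 118 118 116 117 117 118 110]
 [ 82  78  61  69  80  70  82  78  69  51  48  46  55  56  74 104 111 117 115 117 119 118 117 118 115 113]]
```

Collar is firmly on the mouth (16 N, no further travel, bore covered in the image). Draw out.

>>> {"api": "servo_tool", "payload": {"series": "0 0 -0.012 0 0 0 1;0 0 -0.035 0 0 0 1;0 0 -0.065 0 0 0 1;0 0 -0.1 0 0 0 1;0 0 -0.135 0 0 0 1"}}

```text
clock: 15.0
position: [0.5147, 0.1348, 0.2777]
ee_rot: [0.0, 0.998, 0.069, 0.0]
contact_force: [0.7, -0.2, -1.4]
width: 0.0112
gripper_force: 59.3
```

>>> {"api": "servo_tool", "payload": {"series": "0 0 -0.02 0 0 0 1;0 0 -0.032 0 0 0 1;0 0 -0.032 0 0 0 1;0 0 -0.032 0 0 0 1"}}

```text
clock: 15.4
position: [0.5143, 0.1347, 0.3073]
ee_rot: [0.0, 0.998, 0.069, -0.001]
contact_force: [0.6, -0.7, -0.9]
width: 0.011
gripper_force: 59.4
```

```bash
python3 - <<'E'
from h import *
p=manip.get_state()["position"]
m=np.array([.494,-.02,.31,8])
plan([m,(.476,-.165,.31,8),(.476,-.165,.2,8)])
E
```

```text
at [514.3 134.7 307.3] t 15.4 F [ 0.6 -0.7 -0.9] w 11.0 grip 59.4
shift mm [-41.5 150.4  -2.6] turn [ 0.01  0.09 -0.03]
shift mm [-38.  141.1   0. ] turn [0. 0. 0.]
shift mm [  0.  -0. 110.] turn [0. 0. 0.]
```

>>> {"api": "servo_tool", "payload": {"series": "-0.01 0.035 0 0 0 0 1;-0.02 0.075 0 0 0 0 1;-0.03 0.115 0 0 0 0 1;-0.041 0.15 0 0 0 0 1;-0.041 0.15 0 0 0 0 1"}}

```text
clock: 15.9
position: [0.4936, -0.0233, 0.3063]
ee_rot: [0.001, 0.998, 0.067, -0.002]
contact_force: [0.4, 0.4, -0.5]
width: 0.0115
gripper_force: 59.5
```

>>> {"api": "servo_tool", "payload": {"series": "-0.01 0.035 0 0 0 0 1;-0.019 0.07 0 0 0 0 1;-0.029 0.105 0 0 0 0 1;-0.038 0.141 0 0 0 0 1;-0.038 0.141 0 0 0 0 1"}}

```text
clock: 16.4
position: [0.4763, -0.1676, 0.3065]
ee_rot: [0.0, 0.998, 0.067, -0.001]
contact_force: [0.1, 0.3, -1.7]
width: 0.0112
gripper_force: 59.5
```

>>> {"api": "servo_tool", "payload": {"series": "0 0 0.02 0 0 0 1;0 0 0.045 0 0 0 1;0 0 0.07 0 0 0 1;0 0 0.09 0 0 0 1;0 0 0.1 0 0 0 1"}}

```text
clock: 16.9
position: [0.4755, -0.1623, 0.2053]
ee_rot: [-0.002, 0.998, 0.07, -0.002]
contact_force: [0.6, 0.2, -0.5]
width: 0.0111
gripper_force: 59.6
```

>>> {"api": "servo_tool", "payload": {"series": "0 0 0 0 0 0 1;0 0 0 0 0 0 1;0 0 0 0 0 0 1;0 0 0 0 0 0 1;0 0 0 0 0 0 1"}}

```text
clock: 17.4
position: [0.4772, -0.1646, 0.2091]
ee_rot: [0.0, 0.998, 0.069, 0.001]
contact_force: [-0.2, -0.4, -0.8]
width: 0.0113
gripper_force: 59.6
```

```bash
python3 - <<'E'
from h import *
plan([(.476,-.165,.2,8)]); st=manip.get_state(); print("qd",np.abs(st["qd"]).max())
t=eyes.get_image("top")[:,:,::-1];s=eyes.get_image("scene")[:,:,::-1]
cv2.imwrite("pics/f.png",np.hstack([crop(t,220,150,200,150,2),crop(s,220,100,200,150,2)]))
E
```

```text
at [ 477.2 -164.6  209.1] t 17.4 F [-0.2 -0.4 -0.8] w 11.3 grip 59.6
shift mm [-1.3  0.3  9.1] turn [ 0.05 -0.07 -0.04]
qd 0.006288930744526055
```

View pics/f.png

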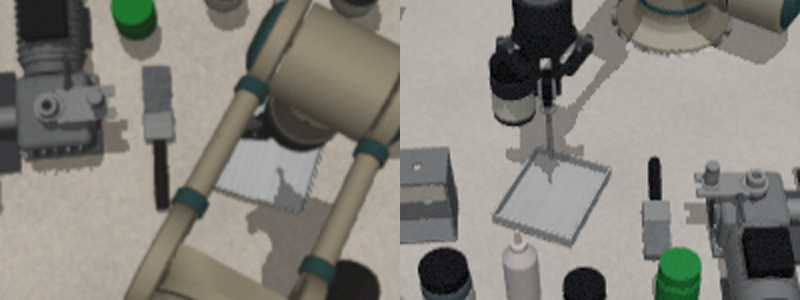

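The gauge hangs over the tray and the plug is parked. "Level" for reading means the rod should lie horizontal, so I'll check the kinematics for that pose.

```bash
cat > k.py <<'E'
from h import *
from scipy.optimize import least_squares
def fk(q,L):
    h,a,b,d=L; r1=R.from_euler("z",q[0]); A=r1*R.from_euler("y",q[1]); B=A*R.from_euler("y",q[2]); W=B*R.from_euler("ZYZ",[q[3],q[4],q[5]])
    w=np.array([0,0,h])+A.apply([0,0,a])+B.apply([0,0,b]); return w+W.apply([0,0,d]),W,w
S=[([-1.26996745,.276560324,1.50597328,0,1.36071388,-.121021902],[.23527821,-.52416113,.23052317])]
st=manip.get_state(); S.append((st["qpos"],st["position"]))
f=least_squares(lambda L:np.concatenate([fk(q,L)[0]-p for q,p in S]),[.3,.4,.4,.25])
L=f.x
E
python3 - <<'E'
from k import *
np.set_printoptions(precision=3,suppress=True)
print("L",L,"res",f.fun*1000,"q",st["qpos"])
C=fk(st["qpos"],L)[1].inv()*rot(st["ee_rot"]); print("const",C.as_rotvec(degrees=True))
tip=np.array([.476,-.165,.20])
lo=np.array([-2.89,-.75,.22,-1.18,.11,-2.7]);hi=np.array([2.89,2.08,2.7,4.32,2.71,2.7])
r0=rot(st["ee_rot"])
for az in(0,20,40,60,80):
  for z in(.16,.2,.24):
    d=np.r_[np.cos(np.radians(az)),np.sin(np.radians(az)),0]; z0=r0.apply([0,0,1])
    rv=np.cross(z0,d); ra=R.from_rotvec(rv/np.linalg.norm(rv)*np.arccos(z0@d)); T=ra*r0
    p=np.r_[tip[:2],z]-d*.1245
    e=lambda q:np.r_[fk(q,L)[0]-p,((fk(q,L)[1]*C).inv()*T).as_rotvec()*.3]
    g=least_squares(e,np.clip(st["qpos"]+[-.5,0,0,1,.2,0],lo,hi),bounds=(lo,hi))
    print(az,z,"err",round(np.linalg.norm(g.fun),4),g.x,"wrist",fk(g.x,L)[2])
a=onz("top",(395,295),.105);print("jar_a",a)
E
```

```text
L [-5.888  0.531  0.426 -5.699] res [-66.026 -21.382   1.95  -32.273 -61.207  -1.95 ] q [-0.47   0.184  1.688 -0.     1.269  0.962]
const [ 0.  0. 90.]
0 0.16 err 0.443 [-0.011  1.076  0.22   0.029  1.749  1.4  ] wrist [ 0.878 -0.01  -5.52 ]
0 0.2 err 0.4439 [-0.013  1.033  0.22   0.029  1.795  1.4  ] wrist [ 0.861 -0.011 -5.483]
0 0.24 err 0.4449 [-0.014  0.99   0.22   0.029  1.842  1.401] wrist [ 0.842 -0.012 -5.446]
20 0.16 err 0.4388 [0.326 1.06  0.22  0.056 1.752 1.72 ] wrist [ 0.826  0.279 -5.506]
20 0.2 err 0.4398 [0.324 1.018 0.22  0.056 1.798 1.721] wrist [ 0.81   0.272 -5.47 ]
20 0.24 err 0.4408 [0.321 0.974 0.22  0.057 1.844 1.721] wrist [ 0.793  0.264 -5.433]
40 0.16 err 0.4323 [0.665 1.036 0.22  0.076 1.755 2.048] wrist [ 0.679  0.532 -5.485]
40 0.2 err 0.4333 [0.661 0.994 0.22  0.077 1.801 2.048] wrist [ 0.666  0.518 -5.449]
40 0.24 err 0.4344 [0.657 0.95  0.22  0.078 1.848 2.048] wrist [ 0.653  0.504 -5.413]
60 0.16 err 0.4244 [1.006 1.006 0.22  0.089 1.759 2.385] wrist [ 0.455  0.718 -5.46 ]
60 0.2 err 0.4254 [1.002 0.964 0.22  0.09  1.805 2.385] wrist [ 0.448  0.7   -5.424]
60 0.24 err 0.4265 [0.997 0.92  0.22  0.091 1.852 2.386] wrist [ 0.439  0.68  -5.389]
80 0.16 err 0.4158 [1.322 0.976 0.22  0.092 1.764 2.7  ] wrist [ 0.206  0.811 -5.434]
80 0.2 err 0.4169 [1.317 0.934 0.22  0.093 1.81  2.7  ] wrist [ 0.205  0.79  -5.399]
80 0.24 err 0.4182 [1.313 0.891 0.22  0.094 1.857 2.7  ] wrist [ 0.203  0.768 -5.365]
jar_a [ 0.293 -0.253  0.105]
```

>>> {"api": "servo_tool", "payload": {"series": "0 0 -0.03 5 5.5 0 1;0 0 -0.05 9 10 0 1;0 0 -0.05 13 14.5 0 1;0 0 -0.05 16.7 18.6 0 1;0 0 -0.05 16.7 18.6 0 1", "squeeze": 90}}

```text
clock: 18.0
position: [0.4753, -0.1662, 0.2574]
ee_rot: [-0.156, 0.974, 0.065, 0.15]
contact_force: [-0.4, -0.9, -0.8]
width: 0.0108
gripper_force: 89.3
```

```bash
cat > k.py <<'E'
from h import *
from scipy.optimize import least_squares
def fk(q,L):
    h,a,b,d,e=L; r1=R.from_euler("z",q[0]); A=r1*R.from_euler("y",q[1]); B=A*R.from_euler("y",q[2]); W=B*R.from_euler("ZYZ",[q[3],q[4],q[5]])
    w=np.array([0,0,h])+r1.apply([0,e,0])+A.apply([0,0,a])+B.apply([0,0,b]); return w+W.apply([0,0,d]),W,w
S=[([-1.26996745,.276560324,1.50597328,0,1.36071388,-.121021902],[.23527821,-.52416113,.23052317]),
 ([-.47,.184,1.688,0,1.269,.962],[.4772,-.1646,.2091])]
st=manip.get_state(); S.append((st["qpos"],st["position"]))
f=least_squares(lambda L:np.concatenate([fk(q,L)[0]-p for q,p in S]),[.3,.4,.4,.25,.07])
L=f.x
E
python3 - <<'E'
from k import *
np.set_printoptions(precision=3,suppress=True)
print("L",L,"res",f.fun*1000,"q",st["qpos"],st["position"])
C=fk(st["qpos"],L)[1].inv()*rot(st["ee_rot"]); print("const",C.as_rotvec(degrees=True))
E
```

```text
L [0.045 0.658 0.399 0.364 0.069] res [-0.193  0.925 -0.668  1.736 -0.745  0.109 -0.76   0.471  0.558] q [-0.794  0.124  1.725  0.444  1.358  0.533] [ 0.475 -0.166  0.257]
const [-0.  0. 90.]
```

```bash
python3 - <<'E'
from k import *
np.set_printoptions(precision=2,suppress=True)
C=fk(st["qpos"],L)[1].inv()*rot(st["ee_rot"])
lo=np.array([-2.89,-.75,.22,-1.18,.11,-2.7]);hi=np.array([2.89,2.08,2.7,4.32,2.71,2.7])
r0=R.from_euler("z",8,degrees=True)*R.from_euler("x",180,degrees=True)
def T(az,th):
    a=np.radians(az); return R.from_rotvec(np.radians(th)*np.array([np.sin(a),-np.cos(a),0]))*r0
def ik(p,Rt,q0):
    e=lambda q:np.r_[fk(q,L)[0]-p,((fk(q,L)[1]*C).inv()*Rt).as_rotvec()*.3]
    g=least_squares(e,q0,bounds=(lo,hi)); return g.x,np.linalg.norm(g.fun)
for az in(20,35,50,65,80):
  for z in(.18,.22):
    q=np.clip(st["qpos"],lo+.01,hi-.01); out=[]
    for th in(40,60,75,90):
        Rt=T(az,th); p=np.array([.476,-.165,max(z,.26-.0*th)if th<60 else z+.03*(th<90)])-Rt.apply([0,0,.1245])*[1,1,0]
        q,er=ik(p,Rt,q); out.append(round(er,4))
    print(az,z,"err",out,q,"wrist",fk(q,L)[2],"TCP",p)
E
```

```text
20 0.18 err [np.float64(0.0), np.float64(0.0), np.float64(0.0), np.float64(0.0)] [-1.73  0.64  2.67  1.07  1.49 -1.51] wrist [ 0.02 -0.33  0.18] TCP [ 0.36 -0.21  0.18]
20 0.22 err [np.float64(0.0), np.float64(0.0), np.float64(0.0), np.float64(0.0)] [-1.73  0.51  2.62  1.06  1.58 -1.35] wrist [ 0.02 -0.33  0.22] TCP [ 0.36 -0.21  0.22]
35 0.18 err [np.float64(0.0), np.float64(0.0), np.float64(0.0), np.float64(0.0)] [-1.56  0.63  2.37  0.98  1.65 -0.98] wrist [ 0.08 -0.45  0.18] TCP [ 0.37 -0.24  0.18]
35 0.22 err [np.float64(0.0), np.float64(0.0), np.float64(0.0), np.float64(0.0)] [-1.56  0.55  2.33  0.99  1.72 -0.88] wrist [ 0.08 -0.45  0.22] TCP [ 0.37 -0.24  0.22]
50 0.18 err [np.float64(0.0), np.float64(0.0), np.float64(0.0), np.float64(0.0)] [-1.4   0.69  2.09  0.9   1.8  -0.56] wrist [ 0.16 -0.54  0.18] TCP [ 0.4  -0.26  0.18]
50 0.22 err [np.float64(0.0), np.float64(0.0), np.float64(0.0), np.float64(0.0)] [-1.4   0.62  2.07  0.92  1.86 -0.48] wrist [ 0.16 -0.54  0.22] TCP [ 0.4  -0.26  0.22]
65 0.18 err [np.float64(0.0), np.float64(0.0), np.float64(0.0), np.float64(0.0)] [-1.26  0.76  1.83  0.83  1.96 -0.18] wrist [ 0.27 -0.61  0.18] TCP [ 0.42 -0.28  0.18]
65 0.22 err [np.float64(0.0), np.float64(0.0), np.float64(0.0), np.float64(0.0)] [-1.26  0.71  1.81  0.85  2.01 -0.12] wrist [ 0.27 -0.61  0.22] TCP [ 0.42 -0.28  0.22]
80 0.18 err [np.float64(0.0), np.float64(0.0), np.float64(0.0), np.float64(0.0)] [-1.12  0.84  1.59  0.76  2.13  0.15] wrist [ 0.39 -0.65  0.18] TCP [ 0.45 -0.29  0.18]
80 0.22 err [np.float64(0.0), np.float64(0.0), np.float64(0.0), np.float64(0.0)] [-1.12  0.8   1.56  0.79  2.18  0.21] wrist [ 0.39 -0.65  0.22] TCP [ 0.45 -0.29  0.22]
```

```bash
python3 - <<'E'
from k import *
np.set_printoptions(precision=3,suppress=True)
b=[onz("scene",p,0) for p in((113,137),(203,138))]; print("front-bottom",b)
for zz in(.1,.15,.2,.25):
    print(zz,"scene front top edge",onz("scene",(98,85),zz),onz("scene",(205,92),zz),"top corner",onz("top",(495,302),zz))
im=eyes.get_image("top")[:,:,::-1]; cv2.imwrite("pics/g.png",im)
E
```

```text
front-bottom [array([ 0.249, -0.851,  0.   ]), array([ 0.222, -0.532,  0.   ])]
0.1 scene front top edge [ 0.083 -0.943  0.1  ] [ 0.087 -0.543  0.1  ] top corner [ 0.281 -0.503  0.1  ]
0.15 scene front top edge [ 0.154 -0.891  0.15 ] [ 0.157 -0.514  0.15 ] top corner [ 0.284 -0.483  0.15 ]
0.2 scene front top edge [ 0.224 -0.84   0.2  ] [ 0.228 -0.484  0.2  ] top corner [ 0.287 -0.464  0.2  ]
0.25 scene front top edge [ 0.295 -0.788  0.25 ] [ 0.298 -0.455  0.25 ] top corner [ 0.291 -0.444  0.25 ]
```

```bash
python3 - <<'E'
from k import *
np.set_printoptions(precision=3,suppress=True)
C=fk(st["qpos"],L)[1].inv()*rot(st["ee_rot"])
lo=np.array([-2.89,-.75,.22,-1.18,.11,-2.7]);hi=np.array([2.89,2.08,2.7,4.32,2.71,2.7])
r0=R.from_euler("z",8,degrees=True)*R.from_euler("x",180,degrees=True)
def T(az,th):
    a=np.radians(az); return R.from_rotvec(np.radians(th)*np.array([np.sin(a),-np.cos(a),0]))*r0
for az in(26,32):
  q=st["qpos"]; pp,rr=st["position"],rot(st["ee_rot"])
  for th in(45,60,75,90):
    Rt=T(az,th); p=np.array([.485,-.168,.26])-Rt.apply([0,0,.1245])*[1,1,0]
    e=lambda q:np.r_[fk(q,L)[0]-p,((fk(q,L)[1]*C).inv()*Rt).as_rotvec()*.3]
    g=least_squares(e,q,bounds=(lo,hi)); q=g.x
    A=R.from_euler("z",q[0]); el=A.apply([0,L[4],0])+[0,0,L[0]]+(A*R.from_euler("y",q[1])).apply([0,0,L[1]])
    print(az,th,"err",round(np.linalg.norm(g.fun),4),"q",q,"wrist",fk(q,L)[2],"elbow",el)
    print("   move mm",np.round(rr.inv().apply(p-pp)*1000,1),"turn",np.round((rr.inv()*Rt).as_rotvec(degrees=True),1)); pp,rr=p,Rt
E
```

```text
26 45 err 0.0 q [-1.262  0.005  2.048  0.804  1.331 -0.132] wrist [ 0.175 -0.319  0.517] elbow [0.067 0.018 0.703]
   move mm [-69.   25.8 -34.2] turn [-2.  23.9 -4.1]
26 60 err 0.0 q [-1.472  0.087  2.186  0.954  1.477 -0.455] wrist [ 0.105 -0.353  0.442] elbow [ 0.075 -0.05   0.7  ]
   move mm [-13.3   4.3 -14. ] turn [ 4.6 14.3  0. ]
26 75 err 0.0 q [-1.593  0.23   2.318  1.033  1.604 -0.736] wrist [ 0.061 -0.375  0.354] elbow [ 0.066 -0.151  0.685]
   move mm [ -5.9   1.9 -10.8] turn [ 4.6 14.3  0. ]
26 90 err 0.0 q [-1.632  0.424  2.443  1.072  1.705 -1.016] wrist [ 0.046 -0.382  0.26 ] elbow [ 0.053 -0.274  0.644]
   move mm [-1.   0.3 -4.1] turn [ 4.6 14.3  0. ]
32 45 err 0.0 q [-1.244  0.06   1.99   0.775  1.388 -0.08 ] wrist [ 0.192 -0.351  0.517] elbow [ 0.079 -0.015  0.701]
   move mm [-65.4  34.2 -35.6] turn [ 2.2 22.3 -3.2]
32 60 err 0.0 q [-1.428  0.149  2.11   0.916  1.524 -0.366] wrist [ 0.126 -0.392  0.442] elbow [ 0.083 -0.087  0.695]
   move mm [-12.8   5.7 -14. ] turn [ 6.1 13.7  0. ]
32 75 err 0.0 q [-1.534  0.284  2.224  0.997  1.647 -0.612] wrist [ 0.085 -0.418  0.354] elbow [ 0.076 -0.182  0.676]
   move mm [ -5.7   2.5 -10.8] turn [ 6.1 13.7 -0. ]
32 90 err 0.0 q [-1.567  0.457  2.335  1.043  1.753 -0.851] wrist [ 0.071 -0.427  0.26 ] elbow [ 0.07  -0.29   0.635]
   move mm [-1.   0.4 -4.1] turn [ 6.1 13.7  0. ]
```

>>> {"api": "servo_tool", "payload": {"series": "-0.014 0.005 -0.007 -0.4 4.8 -0.8 1;-0.028 0.01 -0.014 -0.8 9.6 -1.6 1;-0.041 0.016 -0.02 -1.2 14.3 -2.5 1;-0.055 0.021 -0.027 -1.6 19.1 -3.3 1;-0.069 0.026 -0.034 -2 23.9 -4.1 1"}}

```text
clock: 18.55
position: [0.4069, -0.2054, 0.2606]
ee_rot: [-0.143, 0.921, 0.068, 0.356]
contact_force: [-0.1, 0.0, -2.1]
width: 0.0105
gripper_force: 89.4
```

>>> {"api": "servo_tool", "payload": {"series": "-0.003 0.001 -0.003 0.9 2.9 0 1;-0.005 0.002 -0.006 1.8 5.7 0 1;-0.008 0.003 -0.008 2.8 8.6 0 1;-0.011 0.003 -0.011 3.7 11.4 0 1;-0.013 0.004 -0.014 4.6 14.3 0 1"}}

```text
clock: 19.05
position: [0.3895, -0.2138, 0.2601]
ee_rot: [-0.188, 0.863, 0.063, 0.464]
contact_force: [-0.6, -1.2, -0.9]
width: 0.011
gripper_force: 89.5
```

>>> {"api": "servo_tool", "payload": {"series": "-0.001 0 -0.002 0.9 2.9 0 1;-0.002 0.001 -0.004 1.8 5.7 0 1;-0.004 0.001 -0.006 2.8 8.6 0 1;-0.005 0.002 -0.009 3.7 11.4 0 1;-0.006 0.002 -0.011 4.6 14.3 0 1"}}

```text
clock: 19.55
position: [0.3783, -0.2198, 0.2597]
ee_rot: [-0.229, 0.791, 0.058, 0.565]
contact_force: [-0.0, 0.6, -2.1]
width: 0.0108
gripper_force: 89.5
```

```bash
cat > last.py <<'E'
from k import *
np.set_printoptions(precision=3,suppress=True)
r0=R.from_euler("z",8,degrees=True)*R.from_euler("x",180,degrees=True); a=np.radians(26)
Rt=R.from_rotvec(np.radians(90)*np.array([np.sin(a),-np.cos(a),0]))*r0
d=Rt.apply([0,0,1]); p=np.array([.485,-.168,.26])-d*.1245; c=rot(st["ee_rot"])
print("move mm",np.round(c.inv().apply(p-st["position"])*1000,1),"turn",np.round((c.inv()*Rt).as_rotvec(degrees=True),2))
z=c.apply([0,0,1]); print("tool z",z,"tip",st["position"]+z*.1245,"q",st["qpos"],"F",st["contact_force"],"t",st["clock"])
E
python3 last.py
```

```text
move mm [-1.1  0.6 -5.8] turn [ 4.37 14.31  0.19]
tool z [ 0.866  0.427 -0.258] tip [ 0.486 -0.167  0.228] q [-1.589  0.306  2.244  1.033  1.603 -0.741] F [-0.034  0.552 -2.058] t 19.55
```

>>> {"api": "servo_tool", "payload": {"series": "0 0 -0.001 0.9 2.9 0 1;0 0 -0.002 1.7 5.7 0 1;-0.001 0 -0.004 2.6 8.6 0.1 1;-0.001 0 -0.005 3.5 11.4 0.1 1;-0.001 0.001 -0.006 4.4 14.3 0.2 1"}}

```text
clock: 20.05
position: [0.3732, -0.2228, 0.2597]
ee_rot: [-0.266, 0.705, 0.05, 0.655]
contact_force: [-0.2, -0.1, -1.0]
width: 0.011
gripper_force: 89.6
```

>>> {"api": "servo_tool", "payload": {"series": "0 0 0 0 0 0 1;0 0 0 0 0 0 1;0 0 0 0 0 0 1;0 0 0 0 0 0 1;0 0 0 0 0 0 1"}}

```text
clock: 20.55
position: [0.3729, -0.2228, 0.2609]
ee_rot: [-0.264, 0.705, 0.049, 0.656]
contact_force: [-0.1, -0.4, -0.4]
width: 0.0109
gripper_force: 89.6
```

```bash
python3 last.py; python3 - <<'E'
from h import *
np.set_printoptions(linewidth=240)
s=eyes.get_image("scene")[:,:,::-1];st=manip.get_state();z=rot(st["ee_rot"]).apply([0,0,1])
for k in(.0305,.0745,.1245): print(k,proj("scene",st["position"]+z*k))
q=proj("scene",st["position"]+z*.0945).astype(int);print(q-[14,14]);print(s[q[1]-14:q[1]+20,q[0]-14:q[0]+16].max(2))
E
```

```text
move mm [-0.9  0.1  0.3] turn [ 0.11 -0.07  0.02]
tool z [0.9   0.436 0.001] tip [ 0.485 -0.168  0.261] q [-1.635  0.526  2.327  1.073  1.713 -1.003] F [-0.095 -0.356 -0.391] t 20.55
0.0305 [280.12432398 114.98329825]
0.0745 [284.79122306 124.27272074]
0.1245 [290.36523984 135.36775322]
[272 114]
[[180 179 179 ... 124 123 126]
 [181 182 181 ... 121 124 124]
 [153 183 182 ... 123 122 126]
 ...
 [ 32  37  42 ... 178 180 179]
 [ 34  37  38 ... 176 180 178]
 [ 31  35  39 ... 175 176 176]]
```

```bash
python3 - <<'E'
from h import *
s=eyes.get_image("scene").max(2)
for v in range(112,142,2): print(v,*s[v,276:300])
E
```

```text
112 107 94 92 103 106 91 92 96 126 130 128 123 127 125 127 125 129 125 126 127 130 127 129 127
114 93 93 90 99 128 124 75 112 167 165 130 130 127 126 127 125 126 126 126 123 125 121 125 127
116 167 122 105 88 106 129 131 139 181 182 178 181 180 166 164 123 128 125 125 120 124 124 125 124
118 176 179 178 178 163 114 130 138 149 177 180 179 178 177 180 177 178 179 165 162 125 125 126 125
120 180 180 178 174 178 165 114 131 137 148 179 179 178 179 179 178 178 177 179 178 179 179 165 165
122 181 180 179 177 177 178 165 113 134 138 146 178 179 180 181 180 180 177 176 180 183 181 179 176
124 48 92 91 119 128 158 179 164 109 116 129 145 177 178 180 179 179 181 179 179 177 179 178 178
126 17 13 8 19 19 20 47 121 135 106 103 134 146 177 179 179 177 177 177 179 177 176 176 177
128 17 4 20 17 24 18 25 28 76 113 107 124 136 145 177 178 176 176 177 176 175 176 177 179
130 15 17 22 5 13 10 25 31 32 114 167 105 133 130 150 179 177 174 176 175 178 175 177 179
132 21 21 26 21 20 19 16 22 31 74 177 163 100 127 131 146 179 175 175 177 176 175 176 176
134 22 13 8 20 13 26 28 20 4 53 148 148 128 102 138 141 178 178 176 176 178 176 176 175
136 9 20 23 13 7 14 15 6 20 33 83 123 121 125 162 172 177 177 177 176 178 176 176 179
138 16 17 24 16 15 15 14 17 23 47 61 123 128 178 176 175 177 175 174 173 174 176 173 175
140 19 9 13 12 19 18 31 43 41 36 37 125 162 177 177 175 176 174 176 173 175 176 175 176
```

The rod lies along the predicted level line in the image, tip at about (290,135), still and over the tray. Handing in.

```bash
python3 -c "
from rig import manip
print(manip.sign_off())"
```

```text
the job is handed in; nothing more can be done
None
```

The job is handed in at about 20.6 s: the plug is parked in its notch, the gauge rod went down until its collar stopped on the mouth and was drawn right out, and it is held level (read as horizontal) and still, its tip over the drip tray about 26 cm above the bench.

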